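# Reverse the ratchet turntable and pump the hat block round to its stop

## Robot

A 6-joint arm with a two-finger parallel gripper is mounted at the origin on the work surface. World frame = base frame: x ahead of the robot, y to its left, z up, the work surface at z = 0. Lengths are in m, angles in rad, forces in N, time in s.
With the tool pointing down it reaches from about 0.275 to 0.875 m from the base axis. Payload 12.5 kg.
Tool frame: the origin (TCP) lies on the centre line of the jaws, within the pads' length; the fingertips stand r.finger_overhang ahead of it and the grasp point (between the pads) lies 3 mm ahead of it (r.finger_overhang is the distance from the TCP to the fingertips, in m); z points along the fingers, y is the direction in which the jaws open and shut (so a half turn about z gives the same grasp; the last joint's range is limited). The gripper opens to 85 mm and grips with 20 to 120 N. Pads are 22 mm wide; open, the fingers measure 114 mm over their backs; the gripper's body (76 mm by 85 mm) begins 54 mm behind the grasp point. The pads swing forward as they close: fully open they stand 13 mm farther back than shut.
Start: joints at [1.247, 0.351, 1.652, -0, 1.139, -0.085], TCP at [0.13, 0.534, 0.253] pointing down, gripper open.
Joint ranges: [-2.75, 2.75], [-0.79, 2.1], [0.01, 2.65], [-1.57, 4.71], [0.07, 3.14], [-2.87, 2.87]. Speed limits (rad/s): [2.22, 2.22, 2.79, 3.14, 3.14, 3.14].

## Interface

Orientations are given as a unit quaternion [x, y, z, w].
In Python, from cell import r, optics gives the robot as it stands. The module is installed in compiled form; this text tells all that it offers. Calls block until the motion is done:
- r.move_to(position, orientation): joint-space move of the TCP to a pose.
- r.move_linear(position, rot=None, vel=0.15): straight line of the TCP; rot=None keeps the orientation; vel is the mean speed in m/s.
- r.set_joints(angles): joint-space move.
- r.set_gripper(opening, squeeze=None): opening from 0.0 (shut) to 1.0 (fully open); squeeze is the grip in N (None keeps the last); returns when the fingers have stopped.
- r.sleep(seconds).
- r.inverse_kinematics(position, orientation): joint angles nearest the present ones, or None.
- optics.get_image(name): name is "scene" or "top" or "wrist"; returns a dict with "pixels" (420x560x3 uint8, red, green, blue), "depth" (420x560 float32, m along the optical axis (not along the pixel's ray), 0 where there is no reading), "fx", "fy", "cx", "cy" (pixels), "camera_from_world" (4x4, takes a point from world to camera coordinates); the wrist camera has in their place "mount" (4x4, takes a point from camera to tool coordinates, whose origin is the TCP and whose axes are the flange's). Camera axes: x right, y down, z forward; pixel columns grow to the right and rows downward; lengths in m; the calibration is good to about 2 mm. A picture is of the moment at which its call begins: read the wrist's pose just before it.
A pose or a line that the arm cannot do raises r.PlanningError and nothing moves.
- r.hand_in(): hands the job in, once; it reports no verdict.
Readings, each from a call of its own:
- r.current_t(): time.
- r.current_q(): joint angles.
- r.current_qvel(): joint speeds.
- r.current_effort(): joint torques, N m.
- r.current_tool_pos(): TCP position.
- r.current_ee_rot(): TCP orientation.
- r.current_contact_force(): force on the tool from outside, world axes, zero at the start.
- r.current_torque(): the same for the moment, N m.
- r.current_opening(): opening from 0.0 (shut) to 1.0 (fully open).
Only numpy, scipy, OpenCV 4.12 (cv2) and the standard library are available. Lean on these libraries where they do the work, as an engineer would, in place of code of your own. Each camera call takes 0.05 s, during which the arm holds its last target. There are 200 camera calls.

## Task

The hat block sits on a bench turntable driven by a ratchet handle, and the ratchet is set to wind it clockwise. Flip the ratchet's knobbed selector over so that it drives counter-clockwise seen from above, then swing the handle back and forth until the lug on the turntable's rim is home against the stop post on the stand. Turn the work only with the handle, not by pushing the block or its toothed table, leave the selector on its new side, and leave the cone, jar and mallet on the bench where they are.

Things in the scene. Friction and masses are not known exactly. Their poses are not given: they have to be found in the camera images.
- pivot (a point): on the upright axis of turntable and handle, 115 mm above the bench, axes of the stand (z up), a fixed plywood plate 300 x 300 x 20 mm turned by up to 11 degrees. The dark toothed table on it has 118 mm radius; its 24 steel teeth, 15 degrees apart, rise to 69 mm above the bench; the wooden hat block on it reaches 80 mm out and 112 mm high.
- turntable (a joint): angle of the toothed table with the hat block, rad, growing counter-clockwise from above; 0 is the hard stop, where the steel lug on its rim (16 mm wide, to 146 mm from the axis) meets the steel stop post on the stand's far left; starts 1.1 to 1.4 short of it (negative). Stays where left (friction 0.6 N m).
- handle (a joint): angle of the ratchet handle, rad, growing counter-clockwise from above, hard limits -0.44 and 0.44; at 0 it points along the stand's -y (robot's right). Stays where left; at the grip takes about 2 N idling, 5 N driving; up to 0.3 rad of a driving swing is lost before the pawl catches a tooth. Its flat bar runs under the table, 24 to 36 mm above the bench, out to 235 mm from the axis.
- grip_center (a point): on the upright wooden hand grip at the handle's outer end: a round post 27 mm in diameter that spins freely on its own axis, from 40 to 160 mm above the bench, 220 mm from the pivot axis; this point is on its centre line, 125 mm above the bench.
- selector (a joint): lean of the knobbed ratchet selector, rad, rocking on a pin along the handle: 0 upright, positive leans counter-clockwise about the pivot, limits -0.73 and 0.73. It drives the table the way it leans (positive: counter-clockwise) and idles on the way back, nodding over the teeth. Starts negative; top-heavy, so once pushed past upright (under 2 N) it falls to the other side.
- selector_knob (a point): centre of the selector's black ball knob, 30 mm across, on a stem 60 mm above the pin, which is 105.5 mm above the bench. The knob is 125 mm out from the pivot axis along the handle's line; leaning, it is about 40 mm beside that line and 150 mm above the bench. The post that carries the pin, 143 to 155 mm from the axis, is 114 mm high.
- cone_stand: bystander: turned beech cone, 84 mm across the foot, 100 mm high, standing; origin under its centre
- glue_jar: bystander: closed white jar, 68 mm across, 85 mm high; origin under its centre
- mallet: bystander: wooden mallet lying on the bench, head 60 x 110 x 50 mm, origin under the head, the 170 mm handle along its -x

How it is judged:
By the outcome, as a careful person would: the job done as asked, in the order asked, and still so for the second after the job is handed in, with the robot touching nothing.
It also fails if it takes over 72 s, if anything falls off the work surface, if the arm or the gripper's body presses on something with over 40 N, if the wrist force passes 120 N, or if a joint passes its speed limit or range.

## Working session

There is one attempt and no reset: what is moved stays moved. The work goes in short steps, each a Python script; the robot and the scene stay as the last script left them, time stands still between calls to the robot, and variables do not carry over. Pictures are saved under pics/ and viewed, about 8 in all and at most 12, crops included, and the job is handed in when it is done.

```bash
mkdir -p pics; python3 - <<'E'
from cell import r, optics
import cv2,numpy as np,pickle
ims=[]
for n in("top","scene"):
    d=optics.get_image(n);pickle.dump(d,open(n+".pkl","wb"))
    cv2.imwrite(f"pics/{n}0.png",d["pixels"][...,::-1])
    print(n,d["fx"],d["cx"],d["cy"],np.round(d["camera_from_world"],3).tolist())
print(r.current_t(),r.finger_overhang,r.current_ee_rot())
E
```

```text
top 495.6805872288513 281.0078740577563 212.8156605501104 [[0.019, -1.0, -0.011, -0.037], [-0.999, -0.018, -0.047, 0.505], [0.047, 0.012, -0.999, 1.275], [0.0, 0.0, 0.0, 1.0]]
scene 431.55608587504946 280.11252792340844 203.24858026928536 [[-0.545, 0.838, -0.0, 0.321], [0.653, 0.424, -0.628, -0.247], [-0.526, -0.343, -0.778, 1.401], [0.0, 0.0, 0.0, 1.0]]
0.1 0.022 [ 1.19092281e-01  9.92883048e-01 -5.21290703e-04 -9.50198403e-05]
```

View pics/top0.png

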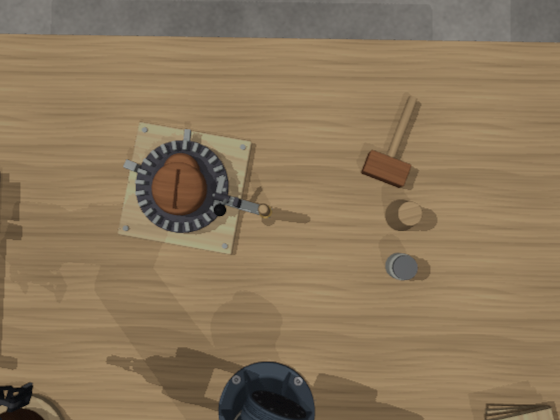

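View pics/scene0.png

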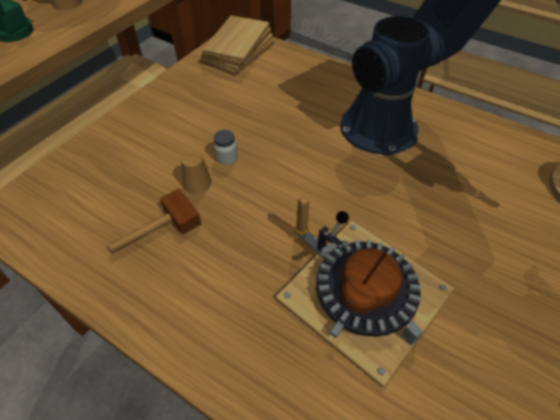

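The top view shows the screws at about (145,130), (243,147), (225,246) and (126,228). The lug is at (188,134), the stop post at (130,165), the grip top at (264,210) and the black knob at (220,210), leaning clockwise toward the robot. The scene view agrees with this.

```bash
cat > h.py <<'E'
from cell import r, optics
import numpy as np,cv2,pickle
from scipy.spatial.transform import Rotation as R
def ray(d,u,v,z):
    M=d["camera_from_world"];A=M[:3,:3];o=-A.T@M[:3,3]
    w=A.T@np.array([(u-d["cx"])/d["fx"],(v-d["cy"])/d["fy"],1]);return o+w*(z-o[2])/w[2]
def cen(mask,c,rad):
    u,v=c;m=np.zeros_like(mask);m[v-rad:v+rad+1,u-rad:u+rad+1]=mask[v-rad:v+rad+1,u-rad:u+rad+1]
    n,l,s,ce=cv2.connectedComponentsWithStats(m.astype(np.uint8))
    k=1+np.argmax(s[1:,4]);return ce[k],s[k,4]
def down(a): # tool x along world angle a, tool z down
    x=np.array([np.cos(a),np.sin(a),0]);z=np.array([0,0,-1.]);return R.from_matrix(np.c_[x,np.cross(z,x),z]).as_quat()
E
python3 - <<'E'
from h import *
d=pickle.load(open("top.pkl","rb"));hsv=cv2.cvtColor(d["pixels"],cv2.COLOR_RGB2HSV);S,V=hsv[...,1],hsv[...,2]
sc=[]
for c in[(145,130),(243,147),(225,246),(126,228)]:
    (u,v),n=cen(S<60,c,5);sc.append(ray(d,u,v,.022));print("screw",u,v,n,sc[-1].round(4))
sc=np.array(sc);p=sc.mean(0);q=sc-p
# edges: stand x axis = front->far
ax=(sc[0]+sc[1]-sc[2]-sc[3])[:2];ay=(sc[0]+sc[3]-sc[1]-sc[2])[:2]
a1=np.arctan2(ax[1],ax[0]);a2=np.arctan2(-ay[0],ay[1]);print("pivot",p,"yaw",a1,a2)
(u,v),n=cen(V<35,(220,210),9);print("knob",u,v,n);k=ray(d,u,v,.15)
h,n=cen((hsv[...,0]>8)&(hsv[...,0]<30)&(S>90)&(V>110),(264,210),6);g=ray(d,*h,.16);print("grip",h,n,g)
yaw=(a1+a2)/2
for nm,x in(("knob",k),("grip",g),("lug",ray(d,188,134,.05)),("post",ray(d,130,165,.06))):
    e=(x-p)[:2];print(nm,x.round(4),np.hypot(*e),"ang rel stand",np.arctan2(e[1],e[0])-yaw)
w=d["pixels"][90:290,90:320,::-1];cv2.imwrite("pics/crop.png",cv2.resize(w,None,fx=3,fy=3,interpolation=2)[:600])
E
```

```text
screw 143.74193548387098 129.3548387096774 31 [0.7161 0.3336 0.022 ]
screw 242.05714285714285 146.34285714285716 35 [0.6759 0.0764 0.022 ]
screw 223.93548387096774 245.58064516129033 31 [0.4182 0.1172 0.022 ]
screw 125.16666666666667 227.6 30 [0.4596 0.3735 0.022 ]
pivot [0.56745741 0.22517717 0.022     ] yaw -0.15555515554933438 -0.1576357913915839
knob 219.44247787610618 209.61946902654867 113
grip [263.65822785 208.06329114] 79 [0.50888291 0.01052546 0.16      ]
knob [0.504  0.1135 0.15  ] 0.1284450396258039 ang rel stand -1.9313825475195143
grip [0.5089 0.0105 0.16  ] 0.22250017674244973 ang rel stand -1.6805965342560167
lug [0.7001 0.2121 0.05  ] 0.13328761650093524 ang rel stand 0.05805243739003471
post [0.6169 0.3542 0.06  ] 0.13814231058973342 ang rel stand 1.361266816554485
```

View pics/crop.png

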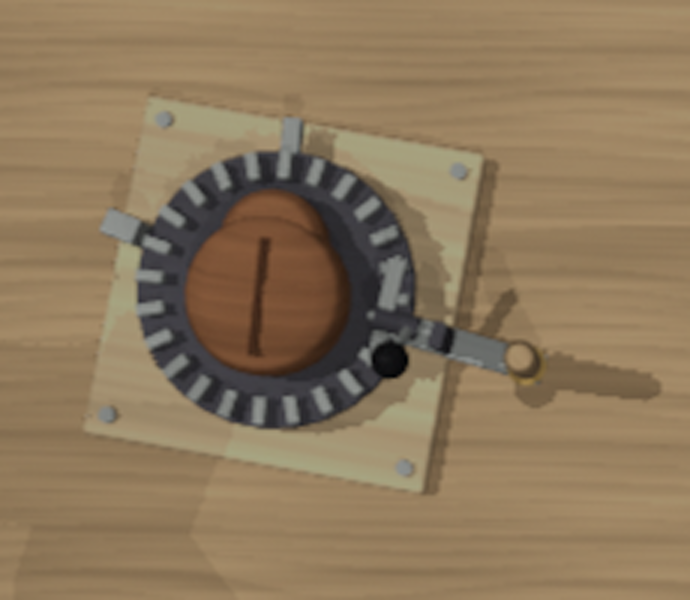

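The crop confirms the layout: knob on the clockwise side, lug at the top and stop post at upper left. Next I push the knob over with the shut fingertips.

```bash
cat >> h.py <<'E'
P=np.array([.5675,.2252]);YAW=-.1566
def pol(th,rad,s,z): # handle angle, out along handle, ccw beside
    f=YAW-np.pi/2+th;return np.array([*(P+rad*np.array([np.cos(f),np.sin(f)])+s*np.array([-np.sin(f),np.cos(f)])),z])
E
python3 - <<'E'
from h import *
th=-.11;q=down(YAW+th);Z=.142+r.finger_overhang
j=r.inverse_kinematics(pol(th,.125,-.1,.26),q);print(j)
r.set_gripper(0.0)
r.move_to(pol(th,.125,-.1,.26),q)
r.move_linear(pol(th,.125,-.1,Z),vel=.2)
for s in(-.06,-.04,-.03,-.02,-.013):
    r.move_linear(pol(th,.125,s,Z),vel=.08);print(s,r.current_contact_force().round(2) if hasattr(r.current_contact_force(),'round') else r.current_contact_force())
r.move_linear(pol(th,.125,-.1,Z),vel=.2)
r.move_linear(pol(th,.125,-.1,.25),vel=.25)
r.set_gripper(1.0)
d=optics.get_image("top");pickle.dump(d,open("top1.pkl","wb"))
cv2.imwrite("pics/crop1.png",cv2.resize(d["pixels"][90:290,90:320,::-1],None,fx=3,fy=3,interpolation=2))
d=optics.get_image("scene");cv2.imwrite("pics/s1.png",d["pixels"][...,::-1])
print(r.current_t())
E
```

```text
[ 1.88604662e-01  1.72827504e-01  1.87141436e+00 -4.44089210e-16
  1.09735079e+00  2.02600099e+00]
-0.06 [ 0.56  0.05 -0.28]
-0.04 [-0.7   0.59  0.68]
-0.03 [-0.56 -0.99 -0.29]
-0.02 [-0.17  0.17  0.37]
-0.013 [-0.88 -0.15  0.24]
7.15
```

View pics/crop1.png

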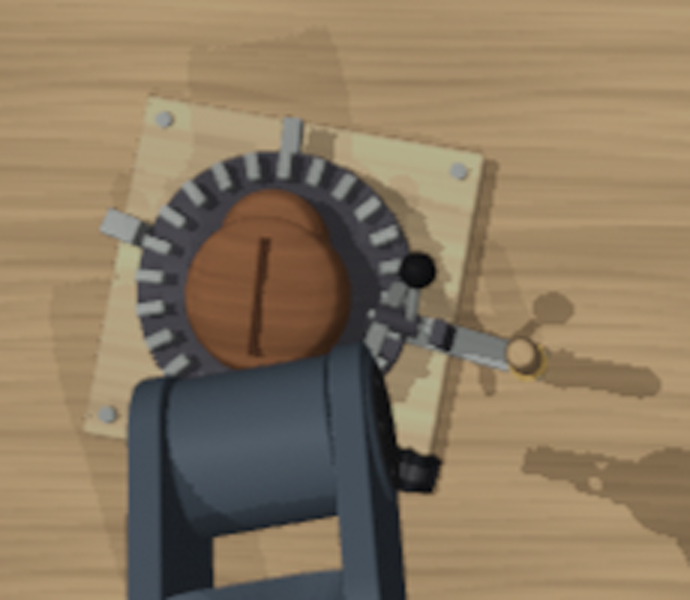

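View pics/s1.png

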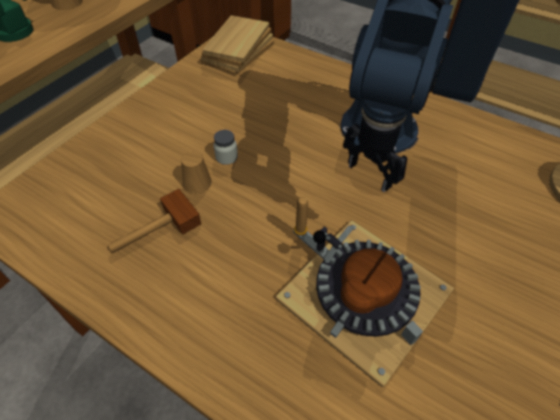

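The knob is now at about (417,270) in the crop, on the counter-clockwise side. The grip has barely moved, at (522,355). Next I grasp the grip, swing it back idling, then drive.

```bash
cat >> h.py <<'E'
def ft(th): # ccw force on handle end felt by tool (resisting = positive)
    f=YAW-np.pi/2+th;return -float(np.dot(np.array(r.current_contact_force())[:2],[-np.sin(f),np.cos(f)]))
def swing(a,b,vel=.2,step=.1,lim=25):
    n=max(1,int(np.ceil(abs(b-a)/step)));out=[]
    for th in np.linspace(a,b,n+1)[1:]:
        r.move_linear(pol(th,.2205,0,.128),vel=vel);F=ft(th);out.append((round(th,3),round(F,1)))
        if abs(F)>lim: break
    print(out,"t",r.current_t());return th
E
python3 - <<'E'
from h import *
th=-.10
for a in(YAW-np.pi/2,YAW+np.pi/2):
    j=r.inverse_kinematics(pol(th,.2205,0,.128),down(a));print(a,j)
    if j is not None and abs(j[5])<2.3: break
r.move_to(pol(th,.2205,0,.25),down(a))
r.move_linear(pol(th,.2205,0,.128),vel=.15)
print(r.current_contact_force())
r.set_gripper(0.0,30);print("open",r.current_opening(),r.current_contact_force())
swing(th,-.41);swing(-.41,.41)
d=optics.get_image("top");pickle.dump(d,open("top2.pkl","wb"))
cv2.imwrite("pics/crop2.png",cv2.resize(d["pixels"][90:290,90:320,::-1],None,fx=3,fy=3,interpolation=2))
E
```

```text
-1.7273963267948966 None
1.4141963267948965 [-6.77060510e-02  4.54765843e-01  1.85709179e+00 -4.44089210e-16
  8.29735018e-01  8.88939490e-02]
[ 0.64874335 -0.0453145  -0.29349351]
open 0.31051646817123685 [-0.23578395 -0.22137241  5.48259601]
[(np.float64(-0.178), 1.5), (np.float64(-0.255), 1.3), (np.float64(-0.332), 1.6), (np.float64(-0.41), 1.1)] t 11.375
[(np.float64(-0.319), -0.3), (np.float64(-0.228), 0.1), (np.float64(-0.137), -0.5), (np.float64(-0.046), -1.6), (np.float64(0.046), -0.7), (np.float64(0.137), -0.7), (np.float64(0.228), -1.7), (np.float64(0.319), -1.1), (np.float64(0.41), -1.5)] t 13.625
```

View pics/crop2.png

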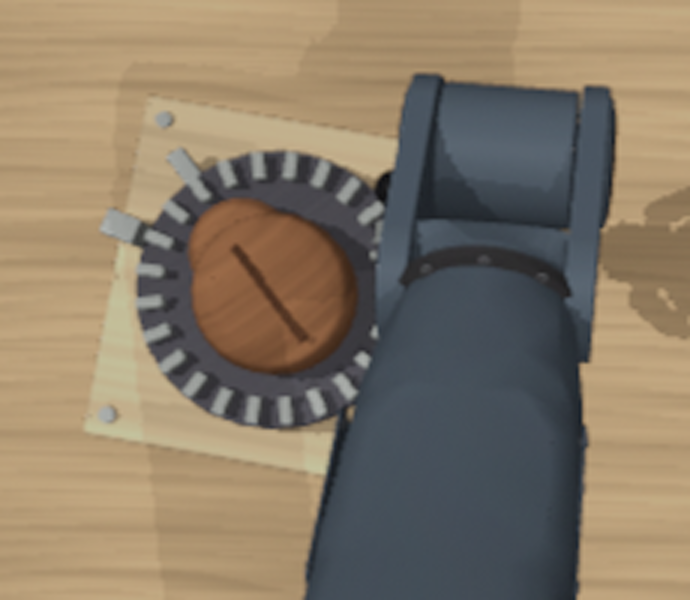

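The lug has advanced about 42° to (183,170) in the crop, leaving roughly 0.4 rad to the post at (122,226). Next I idle back, then drive with fine steps and a force check.

```bash
python3 - <<'E'
from h import *
swing(.41,-.41)
swing(-.41,-.13)
th=swing(-.13,.42,vel=.06,step=.02,lim=11)
d=optics.get_image("top");pickle.dump(d,open("top3.pkl","wb"))
cv2.imwrite("pics/crop3.png",cv2.resize(d["pixels"][90:290,90:320,::-1],None,fx=3,fy=3,interpolation=2))
print(th,r.current_opening())
E
```

```text
[(np.float64(0.319), 1.5), (np.float64(0.228), 0.4), (np.float64(0.137), 1.3), (np.float64(0.046), 0.2), (np.float64(-0.046), 1.3), (np.float64(-0.137), 1.4), (np.float64(-0.228), 0.5), (np.float64(-0.319), 1.0), (np.float64(-0.41), 1.2)] t 15.925
[(np.float64(-0.317), -0.9), (np.float64(-0.223), -1.6), (np.float64(-0.13), -0.7)] t 16.675
[(np.float64(-0.11), -0.9), (np.float64(-0.091), -1.1), (np.float64(-0.071), -0.0), (np.float64(-0.051), 0.7), (np.float64(-0.032), 1.0), (np.float64(-0.012), 0.5), (np.float64(0.008), 0.4), (np.float64(0.027), 1.2), (np.float64(0.047), 0.8), (np.float64(0.066), 0.7), (np.float64(0.086), 5.4), (np.float64(0.106), 18.9)] t 19.675
0.10571428571428576 0.30820068816086715
```

View pics/crop3.png

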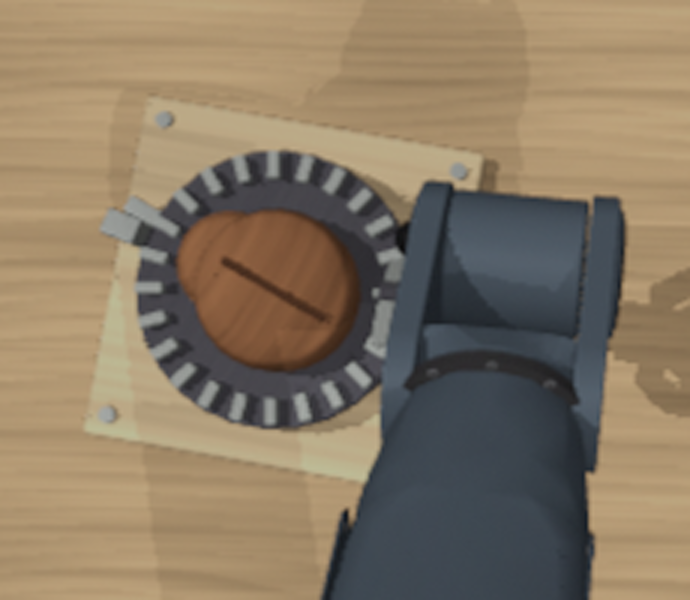

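The lug now touches the post at (140,215) in the crop, and the force rose to 19 N. I'll release, lift clear and check.

```bash
python3 - <<'E'
from h import *
r.set_gripper(1.0)
p=np.array(r.current_tool_pos());r.move_linear([p[0],p[1],.27],vel=.15)
r.move_to([.4,-.25,.35],r.current_ee_rot())
d=optics.get_image("top");c=cv2.resize(d["pixels"][90:290,90:320,::-1],None,fx=2.9,fy=2.9,interpolation=2)
cv2.imwrite("pics/crop4.png",c);cv2.imwrite("pics/top4.png",d["pixels"][...,::-1])
d0=pickle.load(open("top.pkl","rb"))
print("bystander diff",np.abs(d["pixels"][90:290,350:440].astype(int)-d0["pixels"][90:290,350:440]).max(-1).mean(),r.current_contact_force(),r.current_t())
E
```

```text
bystander diff 25.613444444444443 [-0.40376951  0.77329767 -0.51828156] 22.6667
```

View pics/crop4.png

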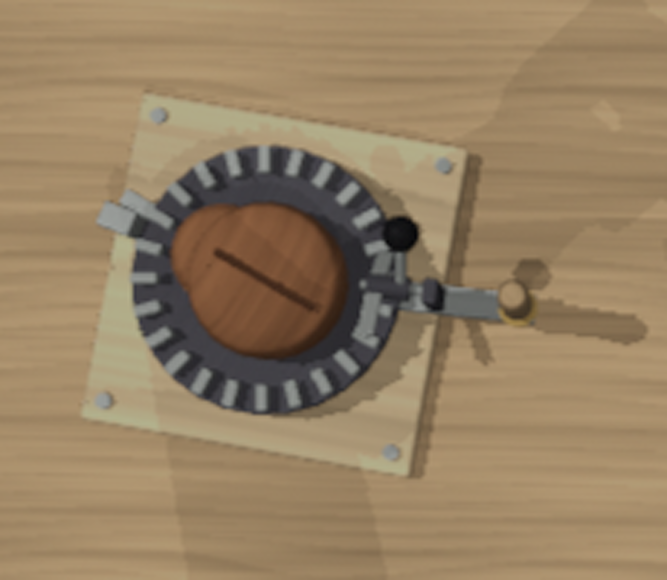

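View pics/top4.png

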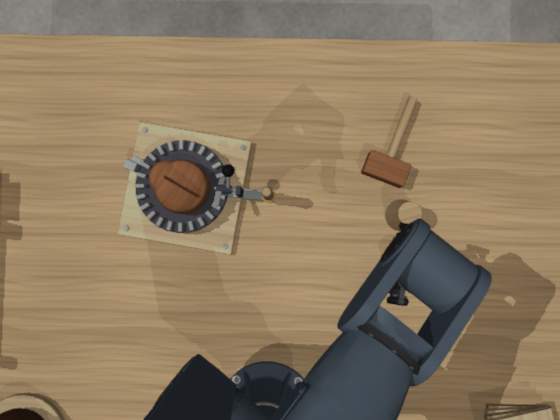

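The lug is still tight against the post, and the selector knob at (400,233) in the crop leans counter-clockwise. The mallet and cone are in place, but the arm hides the jar. I'll check the bystanders by depth and then hand in.

```bash
python3 - <<'E'
from h import *
q=r.current_q();r.move_to([.35,.0,.4],r.current_ee_rot())
d0=pickle.load(open("scene.pkl","rb"));d=optics.get_image("scene")
for n,(a,b,c,e) in dict(jar=(128,168,208,244),cone=(148,196,175,214),mallet=(188,255,105,205)).items():
    x=np.abs(d["depth"][a:b,c:e]-d0["depth"][a:b,c:e]);print(n,np.median(x),np.percentile(x,97),(x>.02).mean())
r.hand_in();print(r.current_t())
E
```

```text
jar 0.002571106 0.008702765 0.009027777777777777
cone 0.0023616552 0.007787765 0.008547008547008548
mallet 0.0021260977 0.007090435 0.007164179104477612
the job is handed in; nothing more can be done
the job is handed in; nothing more can be done
```

The job is done and handed in at roughly 23–25 s of the 72 s allowed; my final clock reading came back empty, and the last one before it was 22.7 s.

- **Selector:** I flipped it with the shut fingertips. The final top view shows the knob leaning to the counter-clockwise side.
- **Turntable:** I gripped the handle and made two driving swings with idle returns. On the second, the force rose from about 1 N to 19 N as the lug met the stop post. After release, the top view shows the lug still against the post.
- **Cone, jar and mallet:** A depth comparison with the start picture shows no movement beyond sensor noise (median about 2 mm). An earlier colour comparison of that area was useless because the arm was in the view.
- **Oddity:** The small forces I read between driving steps (1–2 N) were below the 5 N quoted for driving and had the opposite sign to what I expected. I put this down to reading them with the arm stopped.

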